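# Take the thimble depth of a boot last

### The arm

A 7-joint arm with a two-finger parallel gripper is mounted at the origin on the work surface. World frame = base frame: x ahead of the robot, y to its left, z up, the work surface at z = 0. Lengths are in m, angles in rad, forces in N, time in s.
With the tool pointing down it reaches from about 0.4 to 0.85 m from the base axis. Payload 4.5 kg.
Tool frame: the origin (TCP) lies on the centre line of the jaws, within the pads' length; the fingertips stand 22 mm ahead of it and the grasp point (between the pads) lies 3 mm ahead of it; z points along the fingers, y is the line along which they close (so a half turn about z gives the same grasp; the last joint's range is limited). The gripper opens to 88 mm and grips with 3 to 60 N. Pads are 18 mm wide; open, the fingers measure 123 mm over their backs; the gripper's body (75 mm by 187 mm) begins 45 mm behind the grasp point.
Start: joints at [1.373, 0.689, -0.195, 1.565, 0.157, 0.902, -0.215], TCP at [0.144, -0.608, 0.261] pointing down, gripper open.
Joint ranges: [-3.01, 3.01], [-0.46, 2.08], [-1.47, 1.51], [0.13, 2.56], [-1, 4.14], [0.04, 2.09], [-2.66, 2.66]. Speed limits (rad/s): [2.57, 2.57, 3.14, 3.14, 3.14, 3.14, 3.14].

### API

Orientations are given as a 3x3 rotation matrix whose columns are the frame's x, y, z axes.
In Python, from rig import r gives the robot as it stands.
- The arm moves only by the tool drive_tool, never from a script. Its argument "deltas" is a list that holds one entry, the list of rows, each a list of 7 numbers: the finger opening in m, from 0 to 0.0881, then the shift along the world's x, y, z in m, then the turn, a rotation vector about the world's x, y, z in rad. A call has 1 to 5 rows; each row is the pose to reach, as a shift and turn from the pose commanded when the call began; what a row does not reach only later rows make up. A row lasts 1/12 s, in which the tool goes at most 41.7 mm and 7.16 degrees, less where a joint would pass 70% of its speed; a pose out of reach is approached as far as the arm can. A call with a gripper value outside its range is refused whole. The fingers move at their own pace and stop on an object; the grip force is fixed at half the most. Time passes only in rows, so rows that repeat a pose let the fingers close. It gives the time, the measured TCP pose, the force, the opening and the grip force at its end, in the units of the state.
- r.get_obs(): the state, without advancing time (a new reading comes with each control period).
- r.snapshot(name): name is "scene" or "top"; returns (picture, depth): 384x512x3 uint8, red, green, blue; 384x512 float32, m along the optical axis (not along the pixel's ray), 0 where there is no reading.
- r.calibration(name): a dict with "fx", "fy", "cx", "cy" (pixels), "pose" (4x4, takes a point from camera to world coordinates). Camera axes: x right, y up, looking along -z (the intrinsics and any distortion apply to the point x, -y, -z); pixel columns grow to the right and rows downward; lengths in m; the calibration is good to about 2 mm. A picture is of the moment at which its call begins. calibration takes no time and is no camera call.
- r.job_done(): hands the job in; it is judged then, once.
The state is a dict: "clock": time; "joint_pos": joint angles; "qvel": joint speeds; "joint_efforts": joint torques, N m; "ee_pos": TCP position; "ee_rot": TCP orientation; "force": force on the tool from outside, world axes, zero at the start; "torque": the same for the moment, N m; "finger_gap": finger opening in m; "grip_force": force on a finger pad.
Only numpy, scipy, OpenCV 4.12 (cv2) and the standard library are available. Lean on these libraries where they do the work, as an engineer would, in place of code of your own. Each camera call takes 0.05 s, during which the arm holds its last target. There are 200 camera calls.

### The job

Take the depth gauge out of the wooden tool block and lower its rod gently into the round bore on top of the boot last held in the cradle and press it onto the bottom of the bore with about 7 N for a second, to be sure it is home. Then let go of it, slide the gauge's stop disc down the rod until it lies on the top of the last, hold it pressed there with about 7 N for two seconds, and leave the gauge standing in the bore with its stop down so that I can read it. Keep to a gauging touch throughout, under 10 N, and leave everything else on the bench where it is.

Things in the scene. Friction and masses are not known exactly. Their poses are not given: they have to be found in the camera images.
- gauge: Depth gauge: upright round steel rod, 10 mm diameter, with a round knurled knob (18 mm diameter, 30 mm tall) fixed on its top. Origin at the centre of the rod's lower tip (flat, with a 1.2 mm chamfer), z up along the rod; the knob spans 76 to 106 mm from the tip. It weighs about 0.1 to 0.2 kg in all and starts upright in the tool block, hanging by its stop disc.
- stop: The gauge's stop: a flat round aluminium disc, 36 mm diameter, 10 mm thick, that grips the rod by friction and stays where it is left; about 2 N slides it along the rod. Origin at the centre of its underside. At the start its underside is 64 mm above the rod's tip, so its top is 2 mm under the knob; it can be slid down as far as 9 mm above the tip.
- last: Boot last (foot form, 282 mm long, toe to its +x), fixed in a wooden cradle board 300 x 120 x 18 mm on levelling screws, 4 to 16 mm over the bench. Origin on the board's underside, under the bore's axis, z up. The last's hard flat top lies 130 mm above the origin, 41 mm wide (y) and 64 mm long (x) or more; in it, above the origin, is the mouth of a vertical blind bore, 12 mm diameter.
- plug: The hard floor of the bore: a steel disc, hard to see from outside. Origin at the centre of its upper face, on the bore's axis. It lies 46 to 54 mm below the bore's mouth, a different depth each time.
- stand: Wooden tool block, 90 x 170 mm, 80 mm tall, fixed to the bench, origin at the centre of its underside. A 14 mm vertical through hole, its mouth at (0, -50, 80) mm in the block's frame, holds the gauge; four short fixed tool handles stand up to 44 mm above the other end.
- mate_last: Bystander: the other last of the pair, standing loose on the bench without cradle, 112 mm tall.
- eyelet_cup: Bystander: steel cup, 62 mm across, 50 mm tall.
- mallet: Bystander: mallet lying on the bench, 230 mm long, 54 mm tall.
- die_vamp: Bystander: cutting die of bent steel strip, 180 x 110 mm, 32 mm tall.
- die_quarter: Bystander: smaller cutting die of bent steel strip, 160 x 90 mm, 32 mm tall.
- hide_weight: Bystander: brass weight with a small grip, 64 mm across, 55 mm tall.
- awl: Bystander: hand tool with a dark wooden handle and a thin blade, 150 mm long, lying.
- tin: Bystander: flat dark steel tin, 70 x 95 mm, 30 mm tall.

How it is judged:
On the way, in this order (a step that is already met when the one before it is completed fails the run):
1. the rod is pressed onto the floor of the bore (more than 4.5 N) for 0.5 s (horizontal distance between gauge and plug below 0.003 m and z of gauge in the frame of plug below 0.0015 m and contact force between gauge and plug above 4.5 N), for 0.5 s.
2. with the rod still on the floor, the stop is held pressed on the top of the last (more than 3 N) for 1.2 s (z of gauge in the frame of plug below 0.0015 m and z of stop in the frame of last below 0.1315 m and contact force between stop and last above 3 N), for 1.2 s.
At the end, for the whole second after the job is handed in: Let go, the gauge stands upright (within 0.08 rad) and at rest in the bore of the last, its rod's tip within 1.5 mm of the bore's floor and the stop's underside within 1.5 mm of the last's top (horizontal distance between gauge and plug below 0.003 m and z of gauge in the frame of plug below 0.0015 m and z of stop in the frame of last below 0.1315 m and angle between gauge's own z axis and vertical below 0.08 rad and linear speed of each of gauge, stop below 0.02 m/s); the robot touches nothing.
It fails at once if the gauge is pressed or dropped on the floor of the bore with more than 10 N (contact force between gauge and plug above 10 N).
It fails at once if the gauge or its stop is pressed on the last with more than 10 N (contact force between gauge and last above 10 N).
It fails at once if a bystander is moved more than 30 mm (distance of any of mate_last, eyelet_cup, mallet, die_vamp, die_quarter, hide_weight, awl, tin from where it was at the start of the episode above 0.03 m).
It also fails if it takes over 58 s, if anything falls off the work surface, if the arm or the gripper's body presses on something with over 40 N, if the wrist force passes 120 N, or if a joint passes its speed limit or range.

## Working session

There is one attempt and no reset: what is moved stays moved. The work goes in short steps, Python scripts to look and compute and a tool call to move; the robot and the scene stay as the last step left them, time stands still between calls to the robot, and variables do not carry over. Pictures are saved under pics/ and viewed, at most 10 in all, crops included, and the job is handed in when it is done.

Besides the shell and the picture viewer there is one more tool, called after "Call:" by a JSON object that holds its "method" and its "body", one argument or row to a line. drive_tool: Moves the arm, as the interface text tells. Its arguments: {"type":"object","properties":{"deltas":{"type":"array","items":{"type":"array","items":{"type":"array","items":{"type":"number"}}}}},"required":["deltas"]}

```bash
ls; mkdir -p pics
python3 - <<'E'
from rig import r
import cv2,numpy as np
o=r.get_obs();print(o)
for n in("scene","top"):
    p,d=r.snapshot(n);np.savez(f"{n}0.npz",p=p,d=d)
    cv2.imwrite(f"pics/{n}0.png",cv2.resize(p[:,:,::-1],(800,600)))
    c=r.calibration(n);print(n,c)
E
```

```text
pics
{'clock': 0.0, 'joint_pos': array([ 1.37281378,  0.68995996, -0.19448045,  1.56631669,  0.15729383,
        0.90250359, -0.21509769]), 'qvel': array([-0.00053258,  0.00231901, -0.00013979,  0.00026771, -0.00052329,
        0.00042528, -0.00055377]), 'joint_efforts': array([-5.72990721e-04, -5.27572668e+01, -1.26710918e+00, -1.53430635e+01,
       -5.25785610e-02,  6.38637808e-03,  1.48348595e-04]), 'ee_pos': array([ 0.14337581, -0.60773723,  0.25993142]), 'ee_rot': array([[ 9.73246105e-01,  2.29764462e-01, -5.57145162e-04],
       [ 2.29765089e-01, -9.73244613e-01,  1.71076799e-03],
       [-1.49164841e-04, -1.79301079e-03, -9.99998381e-01]]), 'force': array([-0.45203103, -0.30603212, -0.20108493]), 'torque': array([-0.01510429,  0.03936301,  0.04460354]), 'grip_force': 0.0, 'finger_gap': 0.08801091958584481}
scene {'fx': 353.25746454992765, 'fy': 353.25746454992765, 'cx': 257.18996192992086, 'cy': 185.89275826855965, 'pose': array([[ 0.86600285, -0.35856956,  0.34852106,  0.87707582],
       [ 0.49971799,  0.64556996, -0.57751308, -0.64045282],
       [-0.01791612,  0.67429022,  0.73824908,  0.87024703],
       [ 0.        ,  0.        ,  0.        ,  1.        ]])}
top {'fx': 497.8967461359785, 'fy': 497.8967461359785, 'cx': 257.5188853028699, 'cy': 184.78072367859383, 'pose': array([[-0.02595725,  0.99473171, -0.09917184,  0.33430402],
       [-0.99965303, -0.02627315, -0.00188051, -0.02810352],
       [-0.00447616,  0.09908861,  0.99506855,  1.67376731],
       [ 0.        ,  0.        ,  0.        ,  1.        ]])}
```

View pics/scene0.png

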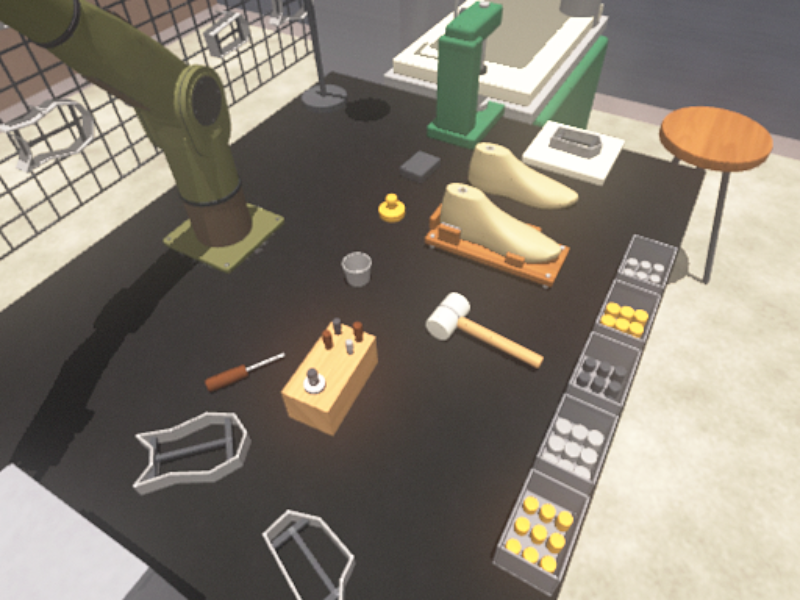

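View pics/top0.png

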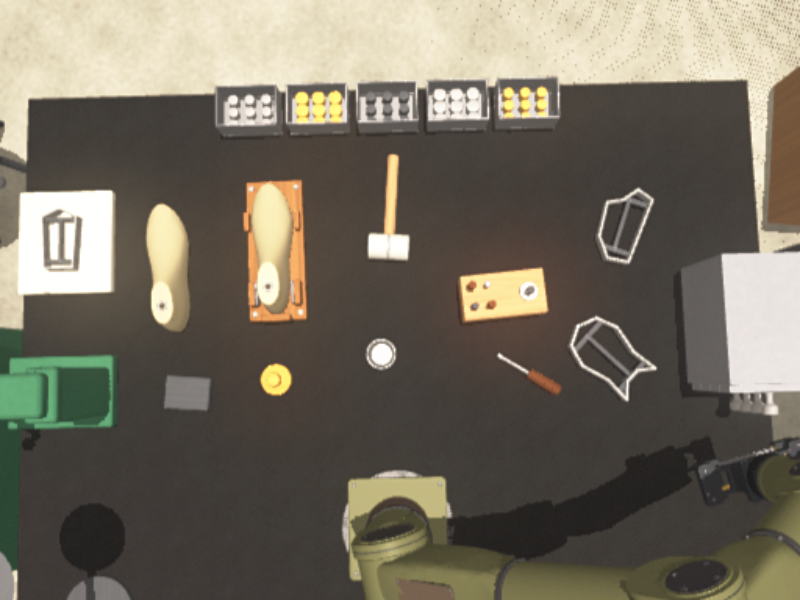

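The pictures show the gauge in the tool block (top view at about (530,290), scene view at (314,378)) and the cradled last's bore (top view (268,287), scene view (463,188)). Next I'll crop both and measure them.

```bash
cat > h.py <<'E'
import numpy as np,cv2
from rig import r
def ray(n,u,v):
    c=r.calibration(n);d=np.array([(u-c["cx"])/c["fx"],-(v-c["cy"])/c["fy"],-1.]);T=c["pose"]
    return T[:3,3],T[:3,:3]@d
def plane(n,u,v,z):
    o,d=ray(n,u,v);return o+d*(z-o[2])/d[2]
def tri(a,b):
    (o1,d1),(o2,d2)=ray("top",*a),ray("scene",*b)
    s=np.linalg.lstsq(np.c_[d1,-d2],o2-o1,rcond=None)[0]
    p,q=o1+s[0]*d1,o2+s[1]*d2;return (p+q)/2,np.linalg.norm(p-q)
def pt(n,u,v,d):
    o,k=ray(n,u,v);return o+k*d
E
python3 - <<'E'
from h import *
T=np.load("top0.npz");S=np.load("scene0.npz")
def crop(im,u,v,w=20):return cv2.resize(im[v-w:v+w,u-w:u+w,::-1],(400,300*4//3),interpolation=cv2.INTER_NEAREST)
a=np.hstack([crop(T["p"],339,186),crop(T["p"],171,184)]);b=np.hstack([crop(S["p"],201,242),crop(S["p"],296,122)])
cv2.imwrite("pics/c1.png",cv2.resize(np.vstack([a,b]),(600,600),interpolation=cv2.INTER_AREA))
for n,I,u,v in(("top",T,171,190),("top",T,174,178),("top",T,339,186),("top",T,320,190),("scene",S,296,124),("scene",S,292,118)):
    print(n,u,v,pt(n,u,v,I["d"][v,u]))
E
```

```text
top 171 190 [0.47762347 0.24217465 0.14408947]
top 174 178 [0.51414357 0.23182213 0.14843704]
top 339 186 [ 0.4781984  -0.27959983  0.12410518]
top 320 190 [ 0.47076012 -0.22490248  0.08286458]
scene 296 124 [0.50769071 0.23045876 0.14354109]
scene 292 118 [0.47986988 0.25757314 0.14015278]
```

View pics/c1.png

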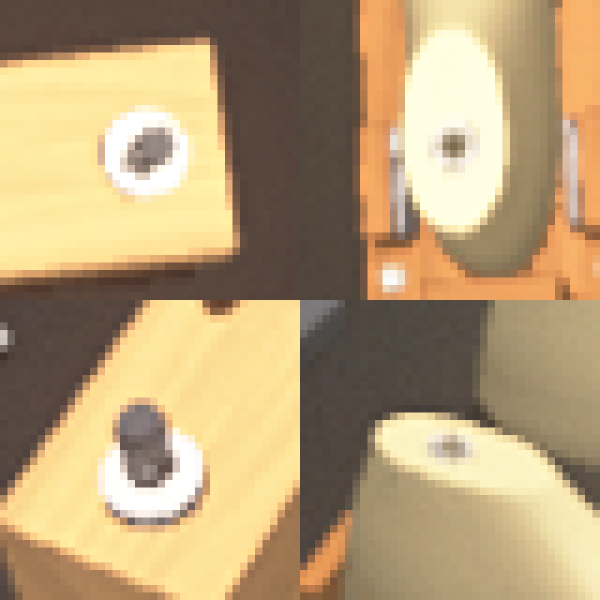

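Run:
```python
from h import *
T=np.load("top0.npz")["p"].astype(float);S=np.load("scene0.npz")["p"].astype(float)
def wc(w,u0,v0):
    v,u=np.mgrid[:w.shape[0],:w.shape[1]];return (u*w).sum()/w.sum()+u0,(v*w).sum()/w.sum()+v0
# stop disc, top view: low-saturation bright hull
c=T[172:199,325:353];m=((c.max(2)-c.min(2)<40)&(c.min(2)>150)).astype(np.uint8)
k=cv2.convexHull(cv2.findNonZero(m));h=cv2.fillConvexPoly(np.zeros_like(m),k,1);uv=wc(h,325,172)
print("disc top",uv,h.sum(),plane("top",*uv,.09))
# scene disc hull (whole disc side+top -> mid height .085)
c=S[232:258,188:214];m=((c.max(2)-c.min(2)<40)&(c.min(2)>120)).astype(np.uint8)
h=cv2.fillConvexPoly(np.zeros_like(m),cv2.convexHull(cv2.findNonZero(m)),1);us=wc(h,188,232)
print("disc scene",us,h.sum(),plane("scene",*us,.085))
# bore: darkness relative to surroundings
def dark(I,u,v,a,b):
    g=I[v-b:v+b+1,u-a:u+a+1].sum(2);ref=np.median(np.r_[g[0],g[-1],g[:,0],g[:,-1]]);w=np.clip(ref-g-25,0,None);print(np.round(w).astype(int));return wc(w,u-a,v-b)
a=dark(T,171,183,4,4);b=dark(S,296,121,5,3);print(a,b,tri(a,b))
for z in(.134,.14,.146):print(plane("top",*a,z),plane("scene",*b,z))
# block orientation (top face)
hsv=cv2.cvtColor(T.astype(np.uint8),cv2.COLOR_RGB2HSV)
m=cv2.inRange(hsv[160:215,280:360],(10,60,120),(28,255,255))
cs,_=cv2.findContours(m,0,2);cc=max(cs,key=cv2.contourArea)+[280,160]
bx=cv2.boxPoints(cv2.minAreaRect(cc));print([plane("top",*p,.08)[:2].round(4) for p in bx])
```

```text
disc top (np.float64(338.02702702702703), np.float64(185.7927927927928)) 111 [ 0.48211156 -0.28205877  0.09      ]
disc scene (np.float64(200.36144578313252), np.float64(244.17469879518072)) 166 [ 0.47947206 -0.27815214  0.085     ]
[[  0   0   0   0   0   0   0   0   0]
 [  0   0   0   0   0   0   2   0   0]
 [  0   0   0  44  95  54   2  12   0]
 [  0   0  13 246 331 264  65  25   0]
 [  0  10  75 331 398 336  57  16   0]
 [  0  27   0 204 324 224   0   0   0]
 [  0   0   0   5  69  10   0   0   0]
 [  0   0   0  42  59  20   0   0   0]
 [  0   0   0   0   0   0   0   0   0]]
[[  0   0   0   0   0   4  20  56 208 426 470]
 [  0   0   0   0   0   4   0   0   0  28  62]
 [  0   0   0   0  68 118  10   0   0   0   0]
 [  0   0  54  98 220 238 160   0   0   0   0]
 [  0   0  28  86 124 180 148  32   0   0   0]
 [  0   0   0   0   0  46   0   0   0   0   0]
 [ 48   6   0   0   0   0   0   0   0   0   0]]
(np.float64(171.04761904761904), np.float64(182.98392857142858)) (np.float64(297.4704182250935), np.float64(119.95154709282556)) (array([0.50228522, 0.24308884, 0.14889815]), np.float64(0.007878988291033685))
[0.50048246 0.24361778 0.134     ] [0.49757496 0.26424111 0.134     ]
[0.49983492 0.24255897 0.14      ] [0.50066768 0.25686837 0.14      ]
[0.49918737 0.24150015 0.146     ] [0.5037604  0.24949562 0.146     ]
[array([ 0.5181, -0.1387]), array([ 0.5332, -0.3161]), array([ 0.4369, -0.3225]), array([ 0.422 , -0.1461])]
```

Call:
{"method": "drive_tool", "body": {
  "deltas": [
    [[0.05,0.028,0.027,0,0,0,-0.1],[0.05,0.056,0.054,0,0,0,-0.2],[0.05,0.084,0.081,0,0,0,-0.232],[0.05,0.112,0.108,0,0,0,-0.232],[0.05,0.14,0.136,0,0,0,-0.232]]
  ]
}}

```text
clock: 0.52
ee_pos: [0.2845, -0.4708, 0.2605]
ee_rot: [[1.0, -0.001, -0.0], [-0.001, -1.0, 0.0], [-0.0, -0.0, -1.0]]
force: [0.7, -0.7, 0.4]
finger_gap: 0.0569
grip_force: 0.0
```

Call:
{"method": "drive_tool", "body": {
  "deltas": [
    [[0.05,0.028,0.028,0,0,0,0],[0.05,0.056,0.056,0,0,0,0],[0.05,0.084,0.083,0,0,0,0],[0.05,0.112,0.108,0,0,0,0],[0.05,0.14,0.134,0,0,0,0]]
  ]
}}

```text
clock: 0.93
ee_pos: [0.4245, -0.3367, 0.2605]
ee_rot: [[1.0, -0.0, -0.001], [-0.0, -1.0, 0.0], [-0.001, -0.0, -1.0]]
force: [0.5, -0.5, 0.3]
finger_gap: 0.05
grip_force: 0.0
```

Run:
```python
from h import *
T=np.load("top0.npz")["p"].astype(float);S=np.load("scene0.npz")["p"].astype(float)
g=S[118:125,291:301].sum(2);w=np.clip(np.median(g)-g-40,0,None);print(w.astype(int))
v,u=np.mgrid[118:125,291:301];b=((u*w).sum()/w.sum(),(v*w).sum()/w.sum());a=(171.05,182.97)
print(b,tri(a,b))
for z in(.134,.14,.146):print(plane("top",*a,z),plane("scene",*b,z))
# knob: scene dark top
c=S[232:258,188:214];m=(c.max(2)<150)&(c.max(2)-c.min(2)<30);print(m.astype(int))
```

```text
[[  0   0   0   0   0   0   0  34 186 403]
 [  0   0   0   0   0   0   0   0   0   5]
 [  0   0   0   0  45  96   0   0   0   0]
 [  0   0  32  76 197 215 138   0   0   0]
 [  0   0   6  63 102 158 126   9   0   0]
 [  0   0   0   0   0  23   0   0   0   0]
 [ 25   0   0   0   0   0   0   0   0   0]]
(np.float64(296.8614318706697), np.float64(120.26302283808057)) (array([0.50150542, 0.24270191, 0.14781473]), np.float64(0.005716388119618497))
[0.50052584 0.24360999 0.134     ] [0.496514   0.26169916 0.134     ]
[0.49987812 0.2425512  0.14      ] [0.49961537 0.25434713 0.14      ]
[0.49923041 0.24149242 0.146     ] [0.50271673 0.2469951  0.146     ]
[[1 1 1 1 0 0 0 0 0 0 0 0 0 0 0 0 0 0 0 0 0 0 0 0 0 0]
 [1 1 1 0 0 0 0 0 0 0 0 0 0 0 0 0 0 0 0 0 0 0 0 0 0 0]
 [1 1 1 0 0 0 0 0 0 0 0 0 0 0 0 0 0 0 0 0 0 0 0 0 0 0]
 [1 1 0 0 0 0 0 0 0 0 0 0 0 0 0 0 0 0 0 0 0 0 0 0 0 0]
 [1 0 0 0 0 0 0 0 0 0 0 1 1 0 0 0 0 0 0 0 0 0 0 0 0 0]
 [1 0 0 0 0 0 0 0 0 1 1 1 1 1 0 0 0 0 0 0 0 0 0 0 0 0]
 [0 0 0 0 0 0 0 0 0 1 1 1 1 1 1 0 0 0 0 0 0 0 0 0 0 0]
 [0 0 0 0 0 0 0 0 0 1 1 1 1 1 1 0 0 0 0 0 0 0 0 0 0 0]
 [0 
[... 286 characters left out ...]
 0 0 0 1 1 0 1 1 0 0 0 0 0 0 0 0 0 0 0]
 [0 0 0 0 0 0 0 0 0 0 0 1 1 1 0 0 0 0 0 0 0 0 0 0 0 0]
 [0 0 0 0 0 0 0 0 0 0 0 0 0 0 0 0 0 0 0 0 0 0 0 0 0 0]
 [0 0 0 0 0 0 0 0 0 0 0 0 0 0 0 0 0 0 0 0 0 0 0 0 0 0]
 [0 0 0 0 0 0 0 0 0 0 0 0 0 0 0 0 0 0 1 0 0 0 0 0 0 0]
 [0 0 0 0 0 0 0 0 1 0 0 0 0 0 0 0 0 0 0 0 0 0 0 0 0 0]
 [0 0 0 0 0 0 0 0 0 0 1 0 0 1 1 1 0 0 0 0 0 0 0 0 0 0]
 [0 0 0 0 0 0 0 0 0 0 0 0 0 0 0 0 0 0 0 0 0 0 0 0 0 0]
 [0 0 0 0 0 0 0 0 0 0 0 0 0 0 0 0 0 0 0 0 0 0 0 0 0 0]
 [0 0 0 0 0 0 0 0 0 0 0 0 0 0 0 0 0 0 0 0 0 0 0 0 0 0]
 [0 0 0 0 0 0 0 0 0 0 0 0 0 0 0 0 0 0 0 0 0 0 0 0 0 0]
 [0 0 0 0 0 0 0 0 0 0 0 0 0 0 0 0 0 0 0 0 0 0 0 0 0 0]
 [0 0 0 0 0 0 0 0 0 0 0 0 0 0 0 0 0 0 0 0 0 0 0 0 0 0]]
```

Call:
{"method": "drive_tool", "body": {
  "deltas": [
    [[0.05,0.028,0.028,0,0,0,0],[0.05,0.0565,0.0567,0,0,0,0],[0.05,0.0565,0.0567,-0.03,0,0,0],[0.05,0.0565,0.0567,-0.06,0,0,0],[0.05,0.0565,0.0567,-0.09,0,0,0]]
  ]
}}

```text
clock: 1.35
ee_pos: [0.481, -0.2806, 0.1698]
ee_rot: [[1.0, 0.002, 0.001], [0.002, -1.0, -0.0], [0.001, 0.0, -1.0]]
force: [-0.7, -1.1, 0.1]
finger_gap: 0.05
grip_force: 0.0
```

Run:
```python
from h import *
p,d=r.snapshot("scene");np.savez("scene1.npz",p=p,d=d)
q,d=r.snapshot("top")
a=cv2.resize(p[200:270,165:245,::-1],(480,420));b=cv2.resize(q[165:215,300:360,::-1],(320,420))
cv2.imwrite("pics/c2.png",np.hstack([a,b]));print(r.get_obs()["ee_pos"],r.get_obs()["force"])
```

```text
[ 0.47724099 -0.2797363   0.16668658] [-0.72063148  0.29026317 -0.34132129]
```

View pics/c2.png

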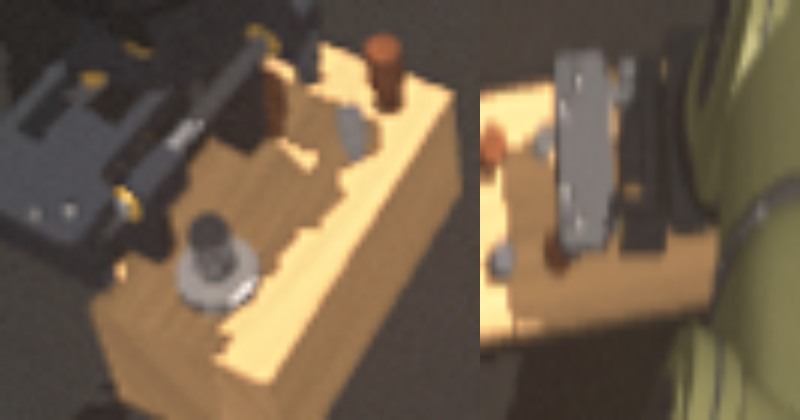

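The hand is above the gauge and may be offset to one side: the knob is at (210,225) in the left crop. I'll project the TCP into the image to check.

```bash
cat >> h.py <<'E'
def proj(n,P):
    c=r.calibration(n);T=c["pose"];q=T[:3,:3].T@(np.asarray(P)-T[:3,3]);return np.array([c["cx"]+c["fx"]*q[0]/-q[2],c["cy"]-c["fy"]*q[1]/-q[2]])
E
python3 - <<'E'
from h import *
for i in range(3):
    o=r.get_obs();print(o["clock"],o["ee_pos"],o["joint_pos"])
P=o["ee_pos"]
print(o["ee_rot"])
for q in([0,0,-.022],[0,.025,-.022],[0,-.025,-.022]):
    u=proj("scene",P+q);print(u,(u-[165,200])*6, proj("top",P+q))
print((proj("scene",[.48,-.28,.122])-[165,200])*6)
p,d=r.snapshot("scene");cv2.imwrite("pics/c3.png",cv2.resize(p[140:290,100:300,::-1],(800,600)));print(r.get_obs()["ee_pos"])
E
```

```text
1.45 [ 0.47724099 -0.2797363   0.16668658] [ 0.48640046  0.73104332 -0.06635816  1.86585716  0.08348092  0.55720962
 -1.20437323]
1.45 [ 0.47724099 -0.2797363   0.16668658] [ 0.48640046  0.73104332 -0.06635816  1.86585716  0.08348092  0.55720962
 -1.20437323]
1.45 [ 0.47724099 -0.2797363   0.16668658] [ 0.48640046  0.73104332 -0.06635816  1.86585716  0.08348092  0.55720962
 -1.20437323]
[[ 9.99960548e-01  7.72674498e-04 -8.84905856e-03]
 [ 8.10975442e-04 -9.99990316e-01  4.32548065e-03]
 [-8.84563068e-03 -4.33248637e-03 -9.99951491e-01]]
[196.00080832 231.08484572] [186.00484994 186.50907434] [340.11442421 185.66264558]
[201.90073276 224.00740223] [221.40439655 144.04441336] [332.00716841 185.87562918]
[189.90480965 238.39749636] [149.42885789 230.38497816] [348.22217655 185.44964894]
[198.67121832 220.59529285]
[ 0.47864619 -0.28078248  0.16907461]
```

View pics/c3.png

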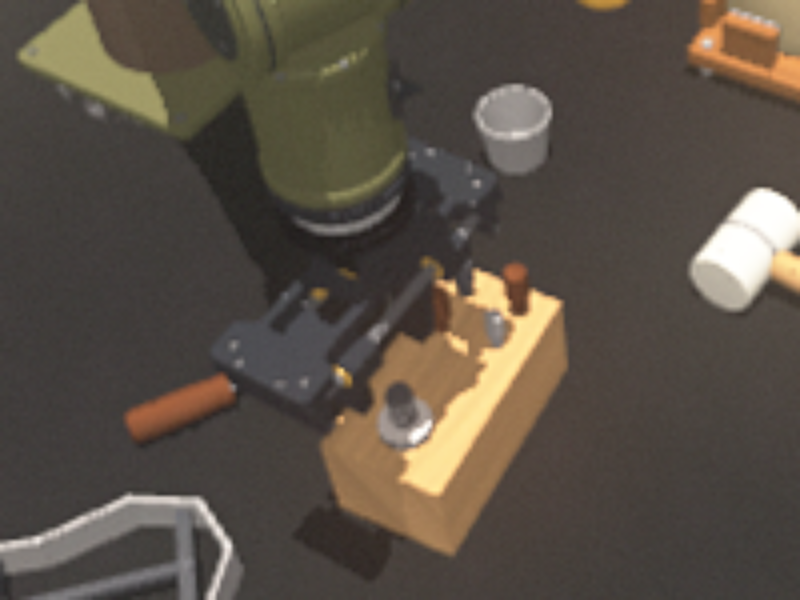

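Call:
{"method": "drive_tool", "body": {
  "deltas": [
    [[0.05,0,0,-0.015,0,0,0],[0.05,0,0,-0.03,0,0,0],[0.05,0,0,-0.04,0,0,0],[0.05,0,0,-0.048,0,0,0],[0.05,0,0,-0.0535,0,0,0]]
  ]
}}

```text
clock: 1.92
ee_pos: [0.4805, -0.282, 0.1176]
ee_rot: [[1.0, -0.001, 0.001], [-0.001, -1.0, -0.001], [0.001, 0.001, -1.0]]
force: [0.5, 0.3, 0.0]
finger_gap: 0.05
grip_force: 0.0
```

Call:
{"method": "drive_tool", "body": {
  "deltas": [
    [[0.05,0,0,0,0,0,0],[0.05,0,0,0,0,0,0],[0.05,0,0,0,0,0,0],[0.05,0,0,0,0,0,0]]
  ]
}}

```text
clock: 2.25
ee_pos: [0.4805, -0.2818, 0.1179]
ee_rot: [[1.0, -0.0, 0.001], [-0.0, -1.0, -0.001], [0.001, 0.001, -1.0]]
force: [0.2, -1.2, 0.0]
finger_gap: 0.0497
grip_force: 0.0
```

Run:
```python
from h import *
print(r.get_obs()["ee_pos"],r.get_obs()["ee_rot"][:,2])
p,d=r.snapshot("scene");cv2.imwrite("pics/c4.png",cv2.resize(p[200:275,160:260,::-1],(800,600)))
```

```text
[ 0.4804792  -0.28183865  0.11788414] [ 1.06626689e-03 -6.43514739e-04 -9.99999224e-01]
```

View pics/c4.png

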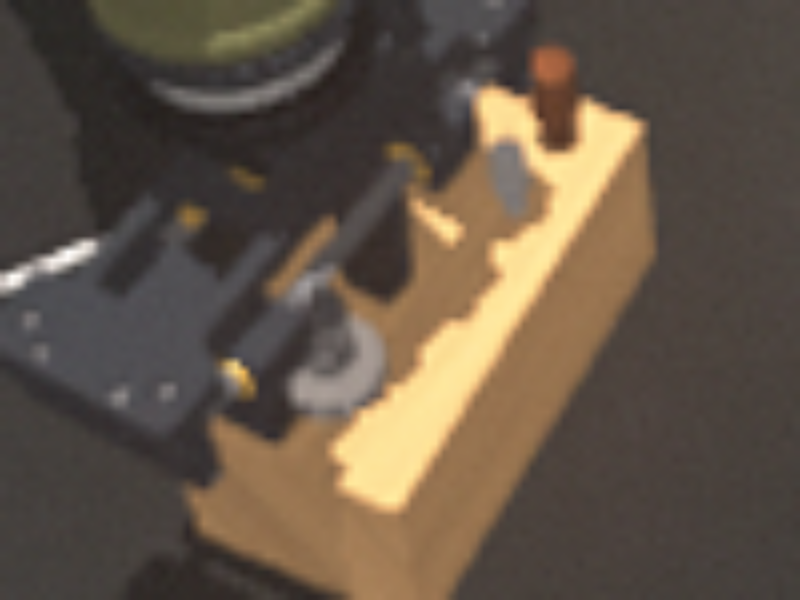

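Call:
{"method": "drive_tool", "body": {
  "deltas": [
    [[0.026,0,0,0,0,0,0],[0.026,0,0,0,0,0,0],[0.024,0,0,0,0,0,0],[0.022,0,0,0,0,0,0]]
  ]
}}

```text
clock: 2.63
ee_pos: [0.4801, -0.2816, 0.1173]
ee_rot: [[1.0, -0.0, 0.0], [-0.0, -1.0, -0.0], [0.0, 0.0, -1.0]]
force: [0.1, -0.3, -0.6]
finger_gap: 0.0253
grip_force: 0.0
```

Run:
```python
from h import *
o=r.get_obs();print(o["ee_pos"],o["force"],o["torque"],o["finger_gap"],o["grip_force"])
p,d=r.snapshot("scene");cv2.imwrite("pics/c5.png",cv2.resize(p[215:260,175:235,::-1],(800,600)))
```

```text
[ 0.48013129 -0.28159878  0.11730111] [ 0.10917695 -0.2776545  -0.5877409 ] [0.0012021  0.07101476 0.03781053] 0.025318636821900813 0.0
```

View pics/c5.png

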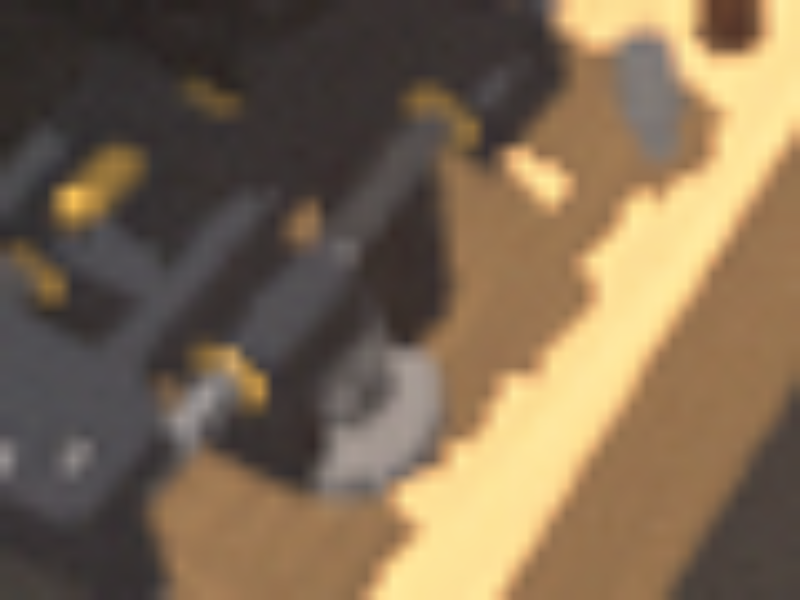

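The fingers straddle the knob with a 25 mm gap, and the disc is visible below at (380,420). I'm closing on the knob.

Call:
{"method": "drive_tool", "body": {
  "deltas": [
    [[0.018,0,0,0,0,0,0],[0.012,0,0,0,0,0,0],[0.01,0,0,0,0,0,0],[0.01,0,0,0,0,0,0],[0.01,0,0,0,0,0,0]]
  ]
}}

```text
clock: 3.1
ee_pos: [0.4801, -0.2813, 0.1172]
ee_rot: [[1.0, 0.0, -0.0], [0.0, -1.0, 0.0], [-0.0, -0.0, -1.0]]
force: [0.2, 2.0, 1.8]
finger_gap: 0.0169
grip_force: 30.0
```

Call:
{"method": "drive_tool", "body": {
  "deltas": [
    [[0.01,0,0,0,0,0,0],[0.01,0,0,0,0,0,0],[0.01,0,0,0,0,0,0]]
  ]
}}

```text
clock: 3.35
ee_pos: [0.4801, -0.2814, 0.1173]
ee_rot: [[1.0, -0.0, -0.0], [-0.0, -1.0, 0.0], [-0.0, -0.0, -1.0]]
force: [0.2, 1.0, 1.2]
finger_gap: 0.0171
grip_force: 30.0
```

Call:
{"method": "drive_tool", "body": {
  "deltas": [
    [[0.01,0,0,0.005,0,0,0],[0.01,0,0,0.02,0,0,0],[0.01,0,0,0.04,0,0,0],[0.01,0,0,0.06,0,0,0],[0.01,0,0,0.08,0,0,0]]
  ]
}}

```text
clock: 3.77
ee_pos: [0.4797, -0.2821, 0.1981]
ee_rot: [[1.0, -0.001, -0.001], [-0.001, -1.0, -0.001], [-0.001, 0.001, -1.0]]
force: [0.7, 1.0, -0.9]
finger_gap: 0.017
grip_force: 30.0
```

Call:
{"method": "drive_tool", "body": {
  "deltas": [
    [[0.01,0,0,0.02,0,0,0],[0.01,0,0,0.04,0,0,0],[0.01,0,0,0.06,0,0,0],[0.01,0,0,0.075,0,0,0],[0.01,0,0,0.08,0,0,0]]
  ]
}}

```text
clock: 4.18
ee_pos: [0.4809, -0.2827, 0.2798]
ee_rot: [[1.0, -0.001, 0.004], [-0.001, -1.0, -0.003], [0.004, 0.003, -1.0]]
force: [1.0, 0.2, -2.4]
finger_gap: 0.0168
grip_force: 30.0
```

Call:
{"method": "drive_tool", "body": {
  "deltas": [
    [[0.01,0,0,0,0,0,0],[0.01,0,0,0,0,0,0],[0.01,0,0,0,0,0,0]]
  ]
}}

```text
clock: 4.43
ee_pos: [0.4793, -0.2814, 0.2761]
ee_rot: [[1.0, -0.0, -0.002], [-0.0, -1.0, 0.001], [-0.002, -0.001, -1.0]]
force: [-1.0, 0.2, -2.0]
finger_gap: 0.017
grip_force: 30.0
```

Run:
```python
from h import *
o=r.get_obs();print(o["ee_pos"],o["force"],o["torque"],o["finger_gap"],o["grip_force"])
p,d=r.snapshot("scene")
P=o["ee_pos"];print(proj("scene",P-[0,0,.101]), proj("scene",P-[0,0,.037]))
u=proj("scene",P-[0,0,.06]).astype(int);x,y=u[0]-30,u[1]-22;print(x,y)
np.savez("scene2.npz",p=p);cv2.imwrite("pics/c6.png",cv2.resize(p[y:y+45,x:x+60,::-1],(800,600)))
```

```text
[ 0.47934903 -0.28136353  0.27609521] [-0.95764836  0.18263996 -1.95158948] [ 0.02190263  0.03307265 -0.00308587] 0.017009916189041168 30.0000137463212
[194.47505091 224.66604857] [190.32671782 208.14674739]
161 192
```

View pics/c6.png

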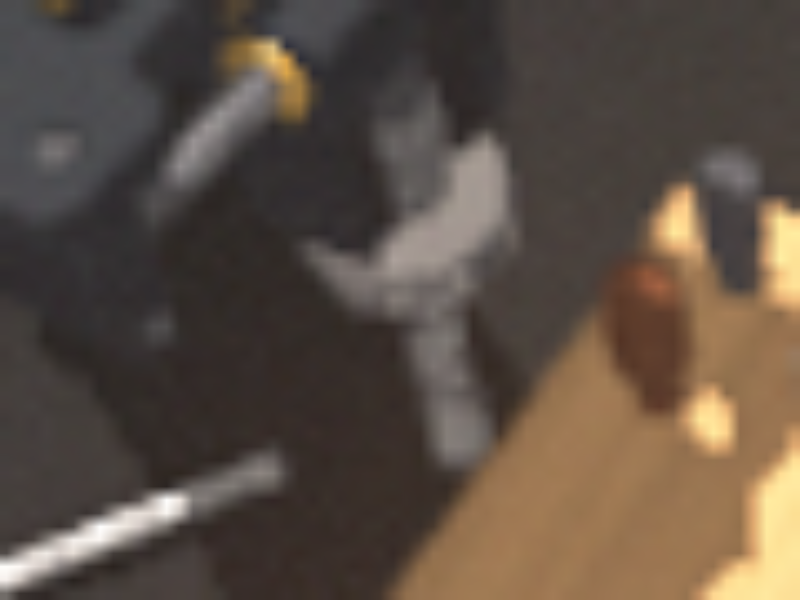

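Call:
{"method": "drive_tool", "body": {
  "deltas": [
    [[0.01,0,0.01,0,0,0,0],[0.01,0,0.035,0,0,0,0],[0.01,0.002,0.07,0,0,0,0],[0.01,0.004,0.105,0,0,0,0],[0.01,0.006,0.14,0,0,0,0]]
  ]
}}

```text
clock: 4.9
ee_pos: [0.4855, -0.1394, 0.2766]
ee_rot: [[1.0, -0.001, -0.001], [-0.001, -1.0, 0.001], [-0.001, -0.001, -1.0]]
force: [0.6, 0.9, -1.4]
finger_gap: 0.0173
grip_force: 30.0
```

Call:
{"method": "drive_tool", "body": {
  "deltas": [
    [[0.01,0.001,0.035,0,0,0,0],[0.01,0.002,0.07,0,0,0,0],[0.01,0.003,0.105,0,0,0,0],[0.01,0.004,0.14,0,0,0,0],[0.01,0.005,0.175,0,0,0,0]]
  ]
}}

```text
clock: 5.32
ee_pos: [0.4902, 0.0358, 0.2768]
ee_rot: [[1.0, 0.0, -0.001], [0.0, -1.0, 0.0], [-0.001, -0.0, -1.0]]
force: [0.5, 0.0, -0.9]
finger_gap: 0.0172
grip_force: 30.0
```

Call:
{"method": "drive_tool", "body": {
  "deltas": [
    [[0.01,0.001,0.035,0,0,0,0],[0.01,0.002,0.07,0,0,0,0],[0.01,0.003,0.105,0,0,0,0],[0.01,0.004,0.14,0,0,0,0],[0.01,0.005,0.17,0,0,0,0]]
  ]
}}

```text
clock: 5.73
ee_pos: [0.4948, 0.2069, 0.2767]
ee_rot: [[1.0, 0.002, -0.001], [0.002, -1.0, 0.001], [-0.001, -0.001, -1.0]]
force: [0.8, 0.4, -1.6]
finger_gap: 0.0169
grip_force: 30.0
```

Call:
{"method": "drive_tool", "body": {
  "deltas": [
    [[0.01,0.001,0.022,0,0,0,0],[0.01,0.002,0.034,0,0,0,0],[0.01,0.002,0.038,0,0,0,0],[0.01,0.002,0.039,0,0,0,0],[0.01,0.002,0.039,0,0,0,0]]
  ]
}}

```text
clock: 6.15
ee_pos: [0.498, 0.2407, 0.277]
ee_rot: [[1.0, -0.002, -0.001], [-0.002, -1.0, -0.002], [-0.001, 0.002, -1.0]]
force: [0.6, -0.7, -1.4]
finger_gap: 0.0172
grip_force: 30.0
```

Call:
{"method": "drive_tool", "body": {
  "deltas": [
    [[0.01,0,0,-0.006,0,0,0],[0.01,0,0,-0.012,0,0,0],[0.01,0,0,-0.015,0,0,0],[0.01,0,0,-0.015,0,0,0],[0.01,0,0,-0.015,0,0,0]]
  ]
}}

```text
clock: 6.57
ee_pos: [0.498, 0.2418, 0.2619]
ee_rot: [[1.0, -0.001, -0.001], [-0.001, -1.0, -0.001], [-0.001, 0.001, -1.0]]
force: [-0.3, 0.7, -1.7]
finger_gap: 0.0168
grip_force: 30.0
```

Run:
```python
from h import *
o=r.get_obs();print(o["ee_pos"],o["force"],o["torque"],o["ee_rot"][:,2])
p,d=r.snapshot("scene");print(r.get_obs()["ee_pos"])
P=o["ee_pos"];print("tip",proj("scene",P-[0,0,.1013]),proj("scene",P-[0,0,.1013]-[.0025,0,0]))
for z in(.14,.144,.148):print("bore",proj("scene",[.4995,.242,z]))
x,y=276,92
np.savez("scene3.npz",p=p);cv2.imwrite("pics/c7.png",cv2.resize(p[y:y+45,x-10:x+50,::-1],(800,600)))
```

```text
[0.49801674 0.24181879 0.26187855] [-0.32965209  0.66102417 -1.65475707] [ 0.02365659  0.05323862 -0.00276375] [-7.38435147e-04 -5.96646278e-04 -9.99999549e-01]
[0.49818003 0.24207474 0.2621467 ]
tip [295.17699253 117.10357303] [294.4929291 116.8834697]
bore [295.22321043 122.24199982]
bore [295.29710042 121.27310273]
bore [295.37136199 120.29933318]
```

View pics/c7.png

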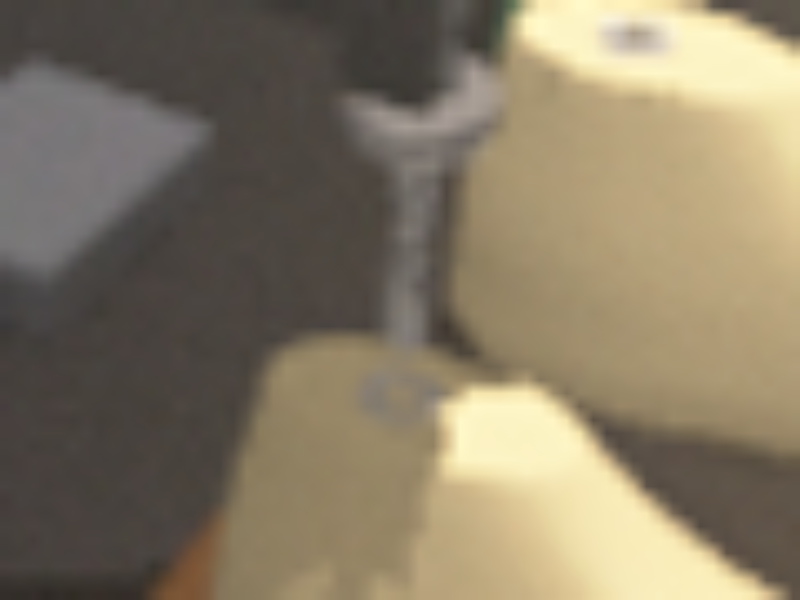

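Tip at about (406,345) and bore ring at (398,395) in the crop: the rod is slightly to the right of the bore axis. I'll work out the offset.

Run:
```python
from h import *
for v in(116.9,117.2,117.5):print(plane("scene",296.0,v,.1608))
for z in(.143,.1445,.146):print(plane("scene",295.36,121.1,z),plane("top",171.05,182.97,z))
P=np.array([.498,.242,.262])
a,b=proj("scene",P-[0,0,.0373]),proj("scene",P-[0,0,.1013]);print(a,b,(a-[265.5,91.5])*13.33,(b-[265.5,91.5])*13.33)
# rod centreline rows
I=np.load("scene3.npz")["p"].astype(float)
for v in range(103,118):
    row=I[v,290:303];print(v,row.sum(1).astype(int))
```

```text
[0.50003033 0.24383721 0.1608    ]
[0.50073948 0.24236729 0.1608    ]
[0.50144731 0.24090014 0.1608    ]
[0.49875405 0.24416223 0.143     ] [0.49955427 0.24202181 0.143     ]
[0.49953436 0.24233765 0.1445    ] [0.49939234 0.24175712 0.1445    ]
[0.50031468 0.24051307 0.146     ] [0.49923041 0.24149242 0.146     ]
[296.44233989 100.50207112] [295.19870598 117.04270726] [412.46139069 119.99760798] [395.88375065 340.48428771]
103 [218 210 230 268 304 331 325 325 355 327 329 386 436]
104 [219 215 213 215 242 304 368 378 375 300 307 392 416]
105 [209 219 218 208 206 271 356 316 303 217 276 390 410]
106 [219 205 218 207 219 268 319 318 326 217 300 398 405]
107 [212 212 205 219 201 237 323 347 287 217 302 394 406]
108 [206 213 208 212 211 250 323 333 281 226 304 387 404]
109 [220 212 209 211 215 277 363 337 244 241 330 385 395]
110 [213 206 218 215 220 255 310 295 230 244 327 375 384]
111 [214 209 217 211 226 269 311 325 250 251 329 365 369]
112 [212 211 208 220 236 290 328 317 226 260 360 365 372]
113 [215 216 210 212 238 320 335 264 241 263 364 375 373]
114 [221 210 217 207 244 332 366 312 233 266 362 368 382]
115 [213 207 215 210 246 338 375 344 221 224 326 376 381]
116 [203 213 206 199 246 334 384 346 211 165 255 343 378]
117 [334 340 346 327 315 360 373 335 209 185 187 287 366]
```

Call:
{"method": "drive_tool", "body": {
  "deltas": [
    [[0.01,-0.001,-0.0003,-0.004,0,0,0],[0.01,-0.001,-0.0003,-0.008,0,0,0],[0.01,-0.001,-0.0003,-0.011,0,0,0],[0.01,-0.001,-0.0003,-0.012,0,0,0],[0.01,-0.001,-0.0003,-0.012,0,0,0]]
  ]
}}

```text
clock: 7.03
ee_pos: [0.4969, 0.242, 0.2498]
ee_rot: [[1.0, -0.0, -0.001], [-0.0, -1.0, -0.0], [-0.001, 0.0, -1.0]]
force: [0.0, 0.6, -2.4]
finger_gap: 0.0173
grip_force: 30.0
```

Call:
{"method": "drive_tool", "body": {
  "deltas": [
    [[0.01,0,0,-0.0005,0,0,0],[0.01,0,0,-0.001,0,0,0],[0.01,0,0,-0.0015,0,0,0],[0.01,0,0,-0.002,0,0,0],[0.01,0,0,-0.0025,0,0,0]]
  ]
}}

```text
clock: 7.45
ee_pos: [0.4972, 0.2421, 0.2478]
ee_rot: [[1.0, -0.0, 0.0], [-0.0, -1.0, -0.0], [0.0, 0.0, -1.0]]
force: [0.2, -0.3, -0.3]
finger_gap: 0.0171
grip_force: 30.0
```

Call:
{"method": "drive_tool", "body": {
  "deltas": [
    [[0.01,0,0,-0.0005,0,0,0],[0.01,0,0,-0.001,0,0,0],[0.01,0,0,-0.0015,0,0,0],[0.01,0,0,-0.0015,0,0,0]]
  ]
}}

```text
clock: 7.78
ee_pos: [0.497, 0.2421, 0.2461]
ee_rot: [[1.0, -0.0, -0.0], [-0.0, -1.0, -0.0], [-0.0, 0.0, -1.0]]
force: [-0.1, 0.6, -1.4]
finger_gap: 0.0168
grip_force: 30.0
```

Call:
{"method": "drive_tool", "body": {
  "deltas": [
    [[0.01,0,0,-0.0005,0,0,0],[0.01,0,0,-0.001,0,0,0],[0.01,0,0,-0.0015,0,0,0],[0.01,0,0,-0.0015,0,0,0]]
  ]
}}

```text
clock: 8.12
ee_pos: [0.497, 0.2421, 0.2446]
ee_rot: [[1.0, -0.0, -0.0], [-0.0, -1.0, -0.0], [-0.0, 0.0, -1.0]]
force: [0.1, 0.2, -1.2]
finger_gap: 0.0169
grip_force: 30.0
```

Call:
{"method": "drive_tool", "body": {
  "deltas": [
    [[0.01,0,0,-0.0005,0,0,0],[0.01,0,0,-0.001,0,0,0],[0.01,0,0,-0.0015,0,0,0],[0.01,0,0,-0.0015,0,0,0]]
  ]
}}

```text
clock: 8.45
ee_pos: [0.4971, 0.2421, 0.2431]
ee_rot: [[1.0, -0.0, -0.0], [-0.0, -1.0, -0.0], [-0.0, 0.0, -1.0]]
force: [-0.3, 0.1, -1.9]
finger_gap: 0.0171
grip_force: 30.0
```

Call:
{"method": "drive_tool", "body": {
  "deltas": [
    [[0.01,0,0,-0.0005,0,0,0],[0.01,0,0,-0.001,0,0,0],[0.01,0,0,-0.0015,0,0,0],[0.01,0,0,-0.002,0,0,0],[0.01,0,0,-0.002,0,0,0]]
  ]
}}

```text
clock: 8.87
ee_pos: [0.4971, 0.2422, 0.2412]
ee_rot: [[1.0, -0.0, -0.0], [-0.0, -1.0, 0.0], [-0.0, -0.0, -1.0]]
force: [0.2, -0.3, -0.9]
finger_gap: 0.0171
grip_force: 30.0
```

Call:
{"method": "drive_tool", "body": {
  "deltas": [
    [[0.01,0,0,-0.0007,0,0,0],[0.01,0,0,-0.0014,0,0,0],[0.01,0,0,-0.0021,0,0,0],[0.01,0,0,-0.0028,0,0,0],[0.01,0,0,-0.003,0,0,0]]
  ]
}}

```text
clock: 9.28
ee_pos: [0.4971, 0.2422, 0.2382]
ee_rot: [[1.0, -0.0, 0.0], [-0.0, -1.0, 0.0], [0.0, -0.0, -1.0]]
force: [0.6, 0.3, -1.0]
finger_gap: 0.017
grip_force: 30.0
```

Run:
```python
from h import *
o=r.get_obs();print(o["ee_pos"],o["force"],o["torque"])
p,d=r.snapshot("scene")
cv2.imwrite("pics/c8.png",cv2.resize(p[92:137,266:326,::-1],(800,600)))
```

```text
[0.49711067 0.24219945 0.23816038] [ 0.56938586  0.32412365 -1.04456433] [ 0.16086397 -0.05744409 -0.02210093]
```

View pics/c8.png

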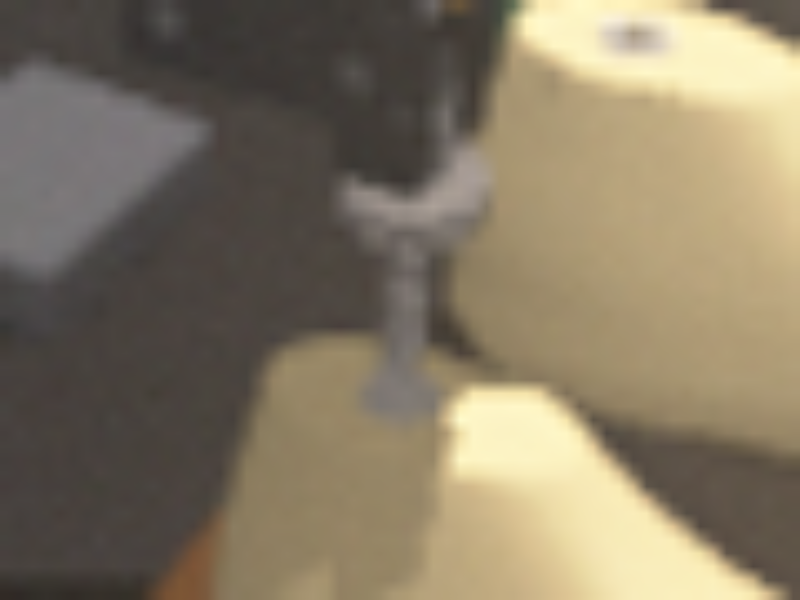

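The rod is in the bore (rod meets the ring at (400,400)), with little force. Lowering on.

Call:
{"method": "drive_tool", "body": {
  "deltas": [
    [[0.01,0,0,-0.0015,0,0,0],[0.01,0,0,-0.003,0,0,0],[0.01,0,0,-0.0045,0,0,0],[0.01,0,0,-0.006,0,0,0],[0.01,0,0,-0.0075,0,0,0]]
  ]
}}

```text
clock: 9.75
ee_pos: [0.4971, 0.2422, 0.2306]
ee_rot: [[1.0, -0.0, 0.0], [-0.0, -1.0, 0.0], [0.0, -0.0, -1.0]]
force: [0.3, 1.0, -0.8]
finger_gap: 0.0166
grip_force: 30.0
```

```bash
python3 -c "
from rig import r
o=r.get_obs();print(o['ee_pos'],o['force'],o['torque'])"
```

```text
[0.49712611 0.24218694 0.23059672] [ 0.2928001   0.99709127 -0.84668912] [ 0.25893341  0.02411508 -0.02119805]
```

Call:
{"method": "drive_tool", "body": {
  "deltas": [
    [[0.01,0,0.0004,0,0,0,0],[0.01,0,0.0008,0,0,0,0],[0.01,0,0.0008,-0.0015,0,0,0],[0.01,0,0.0008,-0.003,0,0,0],[0.01,0,0.0008,-0.004,0,0,0]]
  ]
}}

```text
clock: 10.17
ee_pos: [0.497, 0.2427, 0.2265]
ee_rot: [[1.0, -0.0, -0.0], [-0.0, -1.0, -0.0], [-0.0, 0.0, -1.0]]
force: [-0.5, -0.5, -1.3]
finger_gap: 0.0171
grip_force: 30.0
```

```bash
python3 -c "
from rig import r
o=r.get_obs();print(o['ee_pos'],o['force'],o['torque'])"
```

```text
[0.49698347 0.24266446 0.22647942] [-0.48697051 -0.51830418 -1.28867476] [ 0.01989546  0.02985407 -0.00243387]
```

Call:
{"method": "drive_tool", "body": {
  "deltas": [
    [[0.01,0,0.0002,-0.002,0,0,0],[0.01,0,0.0002,-0.004,0,0,0],[0.01,0,0.0002,-0.006,0,0,0],[0.01,0,0.0002,-0.008,0,0,0],[0.01,0,0.0002,-0.01,0,0,0]]
  ]
}}

```text
clock: 10.58
ee_pos: [0.4971, 0.2431, 0.2165]
ee_rot: [[1.0, -0.0, -0.0], [-0.0, -1.0, -0.0], [-0.0, 0.0, -1.0]]
force: [0.8, -0.7, -2.2]
finger_gap: 0.0173
grip_force: 30.0
```

```bash
python3 -c "
from rig import r
o=r.get_obs();print(o['ee_pos'],o['force'],o['torque'])"
```

```text
[0.49709182 0.24305844 0.21649276] [ 0.77832339 -0.70479914 -2.16992839] [ 0.01517629 -0.01690721  0.0066751 ]
```

Call:
{"method": "drive_tool", "body": {
  "deltas": [
    [[0.01,0,0,-0.002,0,0,0],[0.01,0,0,-0.004,0,0,0],[0.01,0,0,-0.006,0,0,0],[0.01,0,0,-0.008,0,0,0],[0.01,0,0,-0.01,0,0,0]]
  ]
}}

```text
clock: 11.0
ee_pos: [0.4971, 0.2431, 0.2065]
ee_rot: [[1.0, -0.0, 0.0], [-0.0, -1.0, -0.0], [0.0, 0.0, -1.0]]
force: [-0.4, -1.0, -1.5]
finger_gap: 0.0173
grip_force: 30.0
```

Call:
{"method": "drive_tool", "body": {
  "deltas": [
    [[0.01,0,0,-0.0008,0,0,0],[0.01,0,0,-0.0014,0,0,0],[0.01,0,0,-0.002,0,0,0],[0.01,0,0,-0.0026,0,0,0],[0.01,0,0,-0.003,0,0,0]]
  ]
}}

```text
clock: 11.42
ee_pos: [0.4971, 0.2431, 0.2037]
ee_rot: [[1.0, -0.0, 0.0], [-0.0, -1.0, -0.0], [0.0, 0.0, -1.0]]
force: [-0.5, -1.0, -1.7]
finger_gap: 0.0168
grip_force: 30.0
```

```bash
python3 -c "
from rig import r
o=r.get_obs();print(o['ee_pos'],o['force'],o['torque'])"
```

```text
[0.49714613 0.24308763 0.20373616] [-0.54708026 -0.96415659 -1.67199892] [ 0.02038273 -0.04784126 -0.02350494]
```

Call:
{"method": "drive_tool", "body": {
  "deltas": [
    [[0.01,0,0,-0.0005,0,0,0],[0.01,0,0,-0.001,0,0,0],[0.01,0,0,-0.0015,0,0,0],[0.01,0,0,-0.0018,0,0,0],[0.01,0,0,-0.002,0,0,0]]
  ]
}}

```text
clock: 11.83
ee_pos: [0.4971, 0.2431, 0.2017]
ee_rot: [[1.0, -0.0, -0.0], [-0.0, -1.0, -0.0], [-0.0, 0.0, -1.0]]
force: [0.1, -0.2, -1.3]
finger_gap: 0.0172
grip_force: 30.0
```

Call:
{"method": "drive_tool", "body": {
  "deltas": [
    [[0.01,0,0,-0.0003,0,0,0],[0.01,0,0,-0.0006,0,0,0],[0.01,0,0,-0.0009,0,0,0],[0.01,0,0,-0.0012,0,0,0],[0.01,0,0,-0.0012,0,0,0]]
  ]
}}

```text
clock: 12.25
ee_pos: [0.4971, 0.2431, 0.2005]
ee_rot: [[1.0, -0.0, -0.0], [-0.0, -1.0, -0.0], [-0.0, 0.0, -1.0]]
force: [1.0, 1.0, -1.6]
finger_gap: 0.0173
grip_force: 30.0
```

Call:
{"method": "drive_tool", "body": {
  "deltas": [
    [[0.01,0,0,-0.0003,0,0,0],[0.01,0,0,-0.0006,0,0,0],[0.01,0,0,-0.0009,0,0,0],[0.01,0,0,-0.0009,0,0,0]]
  ]
}}

```text
clock: 12.58
ee_pos: [0.4971, 0.2431, 0.1996]
ee_rot: [[1.0, -0.0, -0.0], [-0.0, -1.0, -0.0], [-0.0, 0.0, -1.0]]
force: [0.3, -0.0, -1.0]
finger_gap: 0.017
grip_force: 30.0
```

Call:
{"method": "drive_tool", "body": {
  "deltas": [
    [[0.01,0,0,-0.0003,0,0,0],[0.01,0,0,-0.0006,0,0,0],[0.01,0,0,-0.0009,0,0,0],[0.01,0,0,-0.0009,0,0,0]]
  ]
}}

```text
clock: 12.92
ee_pos: [0.4971, 0.2431, 0.1987]
ee_rot: [[1.0, -0.0, -0.0], [-0.0, -1.0, -0.0], [-0.0, 0.0, -1.0]]
force: [0.3, 0.2, -1.4]
finger_gap: 0.0172
grip_force: 30.0
```

Call:
{"method": "drive_tool", "body": {
  "deltas": [
    [[0.01,0,0,-0.0003,0,0,0],[0.01,0,0,-0.0006,0,0,0],[0.01,0,0,-0.0009,0,0,0],[0.01,0,0,-0.0009,0,0,0]]
  ]
}}

```text
clock: 13.25
ee_pos: [0.4971, 0.2431, 0.1978]
ee_rot: [[1.0, -0.0, -0.0], [-0.0, -1.0, -0.0], [-0.0, 0.0, -1.0]]
force: [-0.2, 0.5, -2.3]
finger_gap: 0.0169
grip_force: 30.0
```

Call:
{"method": "drive_tool", "body": {
  "deltas": [
    [[0.01,0,0,-0.0003,0,0,0],[0.01,0,0,-0.0006,0,0,0],[0.01,0,0,-0.0009,0,0,0],[0.01,0,0,-0.0009,0,0,0]]
  ]
}}

```text
clock: 13.58
ee_pos: [0.4971, 0.2431, 0.1969]
ee_rot: [[1.0, -0.0, -0.0], [-0.0, -1.0, -0.0], [-0.0, 0.0, -1.0]]
force: [0.5, -0.1, -1.0]
finger_gap: 0.0174
grip_force: 30.0
```

Call:
{"method": "drive_tool", "body": {
  "deltas": [
    [[0.01,0,0,-0.0003,0,0,0],[0.01,0,0,-0.0006,0,0,0],[0.01,0,0,-0.0009,0,0,0],[0.01,0,0,-0.0009,0,0,0]]
  ]
}}

```text
clock: 13.92
ee_pos: [0.4971, 0.2431, 0.196]
ee_rot: [[1.0, -0.0, -0.0], [-0.0, -1.0, -0.0], [-0.0, 0.0, -1.0]]
force: [-0.3, 1.2, -1.4]
finger_gap: 0.0172
grip_force: 30.0
```

Call:
{"method": "drive_tool", "body": {
  "deltas": [
    [[0.01,0,0,-0.0003,0,0,0],[0.01,0,0,-0.0006,0,0,0],[0.01,0,0,-0.0009,0,0,0],[0.01,0,0,-0.0009,0,0,0]]
  ]
}}

```text
clock: 14.25
ee_pos: [0.4971, 0.2431, 0.1951]
ee_rot: [[1.0, -0.0, -0.0], [-0.0, -1.0, -0.0], [-0.0, 0.0, -1.0]]
force: [-0.0, 0.3, -2.5]
finger_gap: 0.0169
grip_force: 30.0
```

Call:
{"method": "drive_tool", "body": {
  "deltas": [
    [[0.01,0,0,-0.0003,0,0,0],[0.01,0,0,-0.0006,0,0,0],[0.01,0,0,-0.0009,0,0,0],[0.01,0,0,-0.0009,0,0,0]]
  ]
}}

```text
clock: 14.58
ee_pos: [0.497, 0.2431, 0.1942]
ee_rot: [[1.0, -0.0, -0.0], [-0.0, -1.0, -0.0], [-0.0, 0.0, -1.0]]
force: [0.4, 0.5, -1.2]
finger_gap: 0.0168
grip_force: 30.0
```

Call:
{"method": "drive_tool", "body": {
  "deltas": [
    [[0.01,0,0,-0.0003,0,0,0],[0.01,0,0,-0.0006,0,0,0],[0.01,0,0,-0.0009,0,0,0],[0.01,0,0,-0.0009,0,0,0]]
  ]
}}

```text
clock: 14.92
ee_pos: [0.4971, 0.2431, 0.1933]
ee_rot: [[1.0, -0.0, -0.0], [-0.0, -1.0, -0.0], [-0.0, 0.0, -1.0]]
force: [0.3, 0.4, -0.4]
finger_gap: 0.0167
grip_force: 30.0
```

Call:
{"method": "drive_tool", "body": {
  "deltas": [
    [[0.01,0,0,-0.0002,0,0,0],[0.01,0,0,-0.0004,0,0,0],[0.01,0,0,-0.0006,0,0,0],[0.01,0,0,-0.0006,0,0,0]]
  ]
}}

```text
clock: 15.25
ee_pos: [0.4971, 0.2431, 0.1927]
ee_rot: [[1.0, -0.0, -0.0], [-0.0, -1.0, -0.0], [-0.0, 0.0, -1.0]]
force: [-0.1, -0.0, -1.1]
finger_gap: 0.0172
grip_force: 30.0
```

Call:
{"method": "drive_tool", "body": {
  "deltas": [
    [[0.01,0,0,-0.0003,0,0,0],[0.01,0,0,-0.0006,0,0,0],[0.01,0,0,-0.0008,0,0,0],[0.01,0,0,-0.0008,0,0,0]]
  ]
}}

```text
clock: 15.58
ee_pos: [0.4971, 0.2431, 0.1919]
ee_rot: [[1.0, -0.0, -0.0], [-0.0, -1.0, -0.0], [-0.0, 0.0, -1.0]]
force: [-0.5, 1.2, -0.7]
finger_gap: 0.017
grip_force: 30.0
```

Call:
{"method": "drive_tool", "body": {
  "deltas": [
    [[0.01,0,0,-0.0003,0,0,0],[0.01,0,0,-0.0006,0,0,0],[0.01,0,0,-0.0008,0,0,0],[0.01,0,0,-0.0008,0,0,0]]
  ]
}}

```text
clock: 15.92
ee_pos: [0.4971, 0.2431, 0.1911]
ee_rot: [[1.0, -0.0, -0.0], [-0.0, -1.0, -0.0], [-0.0, 0.0, -1.0]]
force: [-0.3, 0.2, -0.2]
finger_gap: 0.0166
grip_force: 30.0
```

Call:
{"method": "drive_tool", "body": {
  "deltas": [
    [[0.01,0,0,-0.0002,0,0,0],[0.01,0,0,-0.0004,0,0,0],[0.01,0,0,-0.0006,0,0,0],[0.01,0,0,-0.0006,0,0,0]]
  ]
}}

```text
clock: 16.25
ee_pos: [0.4973, 0.2432, 0.1908]
ee_rot: [[1.0, -0.0, 0.001], [-0.0, -1.0, 0.0], [0.001, -0.0, -1.0]]
force: [-0.0, -0.9, 0.9]
finger_gap: 0.0171
grip_force: 30.0
```

Call:
{"method": "drive_tool", "body": {
  "deltas": [
    [[0.01,0,0,-0.0001,0,0,0],[0.01,0,0,-0.0002,0,0,0],[0.01,0,0,-0.0002,0,0,0]]
  ]
}}

```text
clock: 16.5
ee_pos: [0.4974, 0.2432, 0.1907]
ee_rot: [[1.0, -0.0, 0.001], [-0.0, -1.0, 0.0], [0.001, -0.0, -1.0]]
force: [0.3, -1.5, 3.8]
finger_gap: 0.0171
grip_force: 30.0
```

```bash
python3 -c "
from rig import r
o=r.get_obs();print(o['ee_pos'],o['force'],o['torque'])"
```

```text
[0.49741066 0.24318242 0.19070874] [ 0.33136038 -1.51744177  3.81455768] [-0.10767593  0.06699806 -0.05106056]
```

Call:
{"method": "drive_tool", "body": {
  "deltas": [
    [[0.01,0,0,0,0,0,0]]
  ]
}}

```text
clock: 16.58
ee_pos: [0.4974, 0.2432, 0.1907]
ee_rot: [[1.0, -0.0, 0.001], [-0.0, -1.0, 0.0], [0.001, -0.0, -1.0]]
force: [-0.5, 0.6, 4.5]
finger_gap: 0.0166
grip_force: 30.0
```

Call:
{"method": "drive_tool", "body": {
  "deltas": [
    [[0.01,0,0,0,0,0,0]]
  ]
}}

```text
clock: 16.67
ee_pos: [0.4974, 0.2432, 0.1907]
ee_rot: [[1.0, -0.0, 0.001], [-0.0, -1.0, 0.0], [0.001, -0.0, -1.0]]
force: [-1.4, -0.3, 4.3]
finger_gap: 0.0169
grip_force: 30.0
```

Call:
{"method": "drive_tool", "body": {
  "deltas": [
    [[0.01,0,0,0,0,0,0]]
  ]
}}

```text
clock: 16.75
ee_pos: [0.4974, 0.2432, 0.1907]
ee_rot: [[1.0, -0.0, 0.001], [-0.0, -1.0, 0.0], [0.001, -0.0, -1.0]]
force: [0.1, -0.0, 5.8]
finger_gap: 0.0171
grip_force: 30.0
```

Call:
{"method": "drive_tool", "body": {
  "deltas": [
    [[0.01,0,0,-5e-05,0,0,0],[0.01,0,0,-5e-05,0,0,0],[0.01,0,0,-5e-05,0,0,0],[0.01,0,0,-5e-05,0,0,0],[0.01,0,0,-5e-05,0,0,0]]
  ]
}}

```text
clock: 17.17
ee_pos: [0.4975, 0.2432, 0.1907]
ee_rot: [[1.0, -0.0, 0.001], [-0.0, -1.0, 0.0], [0.001, -0.0, -1.0]]
force: [0.5, 0.6, 6.0]
finger_gap: 0.0171
grip_force: 30.0
```

Call:
{"method": "drive_tool", "body": {
  "deltas": [
    [[0.01,0,0,0,0,0,0],[0.01,0,0,0,0,0,0],[0.01,0,0,0,0,0,0],[0.01,0,0,0,0,0,0]]
  ]
}}

```text
clock: 17.5
ee_pos: [0.4975, 0.2432, 0.1907]
ee_rot: [[1.0, -0.0, 0.001], [-0.0, -1.0, 0.0], [0.001, -0.0, -1.0]]
force: [-0.3, -0.0, 5.7]
finger_gap: 0.0169
grip_force: 30.0
```

Call:
{"method": "drive_tool", "body": {
  "deltas": [
    [[0.01,0,0,0,0,0,0],[0.01,0,0,0,0,0,0],[0.01,0,0,0,0,0,0],[0.01,0,0,0,0,0,0]]
  ]
}}

```text
clock: 17.83
ee_pos: [0.4974, 0.2432, 0.1907]
ee_rot: [[1.0, -0.0, 0.001], [-0.0, -1.0, 0.0], [0.001, -0.0, -1.0]]
force: [-0.7, -0.9, 6.4]
finger_gap: 0.017
grip_force: 30.0
```

Pressed with about 7.4 N for over a second. I'll ease off, open, and centre over the gauge.

Call:
{"method": "drive_tool", "body": {
  "deltas": [
    [[0.01,0,0,0.0002,0,0,0],[0.01,0,0,0.0004,0,0,0],[0.01,0,0,0.0004,0,0,0],[0.02,0,0,0.0004,0,0,0],[0.022,0,0,0.0004,0,0,0]]
  ]
}}

```text
clock: 18.25
ee_pos: [0.4967, 0.2429, 0.1903]
ee_rot: [[1.0, -0.0, -0.001], [-0.0, -1.0, -0.001], [-0.001, 0.001, -1.0]]
force: [0.5, -0.5, 1.0]
finger_gap: 0.0215
grip_force: 0.0
```

Call:
{"method": "drive_tool", "body": {
  "deltas": [
    [[0.024,0,0,0,0,0,0],[0.024,0,0,0,0,0,0],[0.024,0.001,0,0,0,0,0],[0.024,0.002,0,0,0,0,0],[0.024,0.0025,0,0,0,0,0]]
  ]
}}

```text
clock: 18.67
ee_pos: [0.4998, 0.2431, 0.1906]
ee_rot: [[1.0, -0.0, 0.0], [-0.0, -1.0, -0.0], [0.0, 0.0, -1.0]]
force: [0.3, -0.5, 0.3]
finger_gap: 0.0239
grip_force: 0.0
```

Run:
```python
from h import *
o=r.get_obs();print(o["ee_pos"],o["force"],o["torque"],o["finger_gap"])
p,d=r.snapshot("scene")
cv2.imwrite("pics/c9.png",cv2.resize(p[92:137,266:326,::-1],(800,600)))
```

```text
[0.49979276 0.24307685 0.19061016] [ 0.31025079 -0.46151046  0.28768692] [ 0.02375244 -0.03901529  0.02413415] 0.02392438143614942
```

View pics/c9.png

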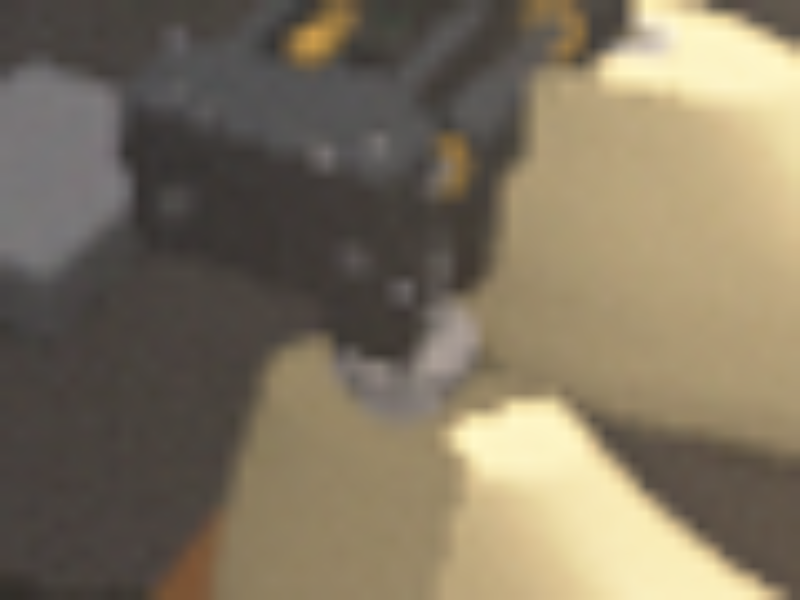

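I've now viewed 11 pictures, one over the limit of 10, so I'll work from force and pose readings from here on. I'm bringing the fingertips down onto the disc.

Call:
{"method": "drive_tool", "body": {
  "deltas": [
    [[0.024,0,0,-0.001,0,0,0],[0.024,0,0,-0.002,0,0,0],[0.024,0,0,-0.003,0,0,0],[0.024,0,0,-0.0035,0,0,0],[0.024,0,0,-0.0038,0,0,0]]
  ]
}}

```text
clock: 19.13
ee_pos: [0.4995, 0.2431, 0.1867]
ee_rot: [[1.0, -0.0, -0.0], [-0.0, -1.0, -0.0], [-0.0, 0.0, -1.0]]
force: [-0.8, -0.3, 0.1]
finger_gap: 0.0238
grip_force: 0.0
```

Call:
{"method": "drive_tool", "body": {
  "deltas": [
    [[0.024,0,0,-0.0003,0,0,0],[0.024,0,0,-0.0006,0,0,0],[0.024,0,0,-0.0009,0,0,0],[0.024,0,0,-0.0012,0,0,0],[0.024,0,0,-0.0015,0,0,0]]
  ]
}}

```text
clock: 19.55
ee_pos: [0.4998, 0.2432, 0.1856]
ee_rot: [[1.0, -0.0, 0.0], [-0.0, -1.0, 0.0], [0.0, -0.0, -1.0]]
force: [0.8, 0.3, 1.6]
finger_gap: 0.024
grip_force: 0.9
```

Call:
{"method": "drive_tool", "body": {
  "deltas": [
    [[0.024,0,0,-0.0003,0,0,0],[0.024,0,0,-0.0006,0,0,0],[0.024,0,0,-0.0009,0,0,0],[0.024,0,0,-0.0012,0,0,0]]
  ]
}}

```text
clock: 19.88
ee_pos: [0.4997, 0.2432, 0.1842]
ee_rot: [[1.0, -0.0, 0.0], [-0.0, -1.0, 0.0], [0.0, -0.0, -1.0]]
force: [-0.4, -0.4, 1.6]
finger_gap: 0.0241
grip_force: 0.9
```

```bash
python3 -c "
from rig import r
o=r.get_obs();print(o['ee_pos'],o['force'],o['torque'])"
```

```text
[0.49966651 0.24317856 0.18424251] [-0.40541158 -0.44418627  1.55935392] [ 0.04538243 -0.01436171  0.00987724]
```

Call:
{"method": "drive_tool", "body": {
  "deltas": [
    [[0.024,0,0,-0.0005,0,0,0],[0.024,0,0,-0.001,0,0,0],[0.024,0,0,-0.0015,0,0,0],[0.024,0,0,-0.002,0,0,0],[0.024,0,0,-0.0025,0,0,0]]
  ]
}}

```text
clock: 20.3
ee_pos: [0.4996, 0.2431, 0.1816]
ee_rot: [[1.0, -0.0, 0.0], [-0.0, -1.0, -0.0], [0.0, 0.0, -1.0]]
force: [0.3, -0.9, 1.9]
finger_gap: 0.024
grip_force: 0.9
```

Call:
{"method": "drive_tool", "body": {
  "deltas": [
    [[0.024,0,0,-0.0005,0,0,0],[0.024,0,0,-0.001,0,0,0],[0.024,0,0,-0.0015,0,0,0],[0.024,0,0,-0.002,0,0,0],[0.024,0,0,-0.002,0,0,0]]
  ]
}}

```text
clock: 20.72
ee_pos: [0.4996, 0.2431, 0.1796]
ee_rot: [[1.0, -0.0, -0.0], [-0.0, -1.0, -0.0], [-0.0, 0.0, -1.0]]
force: [-0.2, -0.9, 1.4]
finger_gap: 0.0238
grip_force: 0.5
```

Call:
{"method": "drive_tool", "body": {
  "deltas": [
    [[0.024,0,0,-0.0003,0,0,0],[0.024,0,0,-0.0006,0,0,0],[0.024,0,0,-0.0009,0,0,0],[0.024,0,0,-0.0012,0,0,0],[0.024,0,0,-0.0012,0,0,0]]
  ]
}}

```text
clock: 21.13
ee_pos: [0.4996, 0.2431, 0.1784]
ee_rot: [[1.0, -0.0, -0.0], [-0.0, -1.0, -0.0], [-0.0, 0.0, -1.0]]
force: [0.8, 0.2, 1.8]
finger_gap: 0.0239
grip_force: 0.7
```

Call:
{"method": "drive_tool", "body": {
  "deltas": [
    [[0.024,0,0,-0.0002,0,0,0],[0.024,0,0,-0.0004,0,0,0],[0.024,0,0,-0.0006,0,0,0],[0.024,0,0,-0.0006,0,0,0]]
  ]
}}

```text
clock: 21.47
ee_pos: [0.4996, 0.2431, 0.1778]
ee_rot: [[1.0, -0.0, -0.0], [-0.0, -1.0, -0.0], [-0.0, 0.0, -1.0]]
force: [0.1, -0.7, 1.4]
finger_gap: 0.0244
grip_force: 0.7
```

Call:
{"method": "drive_tool", "body": {
  "deltas": [
    [[0.024,0,0,-0.0002,0,0,0],[0.024,0,0,-0.0004,0,0,0],[0.024,0,0,-0.0006,0,0,0],[0.024,0,0,-0.0006,0,0,0]]
  ]
}}

```text
clock: 21.8
ee_pos: [0.4996, 0.2431, 0.1772]
ee_rot: [[1.0, -0.0, -0.0], [-0.0, -1.0, -0.0], [-0.0, 0.0, -1.0]]
force: [-0.2, 1.2, 1.2]
finger_gap: 0.0239
grip_force: 0.7
```

Call:
{"method": "drive_tool", "body": {
  "deltas": [
    [[0.024,0,0,-0.0002,0,0,0],[0.024,0,0,-0.0004,0,0,0],[0.024,0,0,-0.0006,0,0,0],[0.024,0,0,-0.0006,0,0,0]]
  ]
}}

```text
clock: 22.13
ee_pos: [0.4996, 0.2431, 0.1767]
ee_rot: [[1.0, -0.0, -0.0], [-0.0, -1.0, -0.0], [-0.0, 0.0, -1.0]]
force: [-0.2, 0.8, 1.0]
finger_gap: 0.0239
grip_force: 0.7
```

Call:
{"method": "drive_tool", "body": {
  "deltas": [
    [[0.024,0,0,-0.0002,0,0,0],[0.024,0,0,-0.0004,0,0,0],[0.024,0,0,-0.0005,0,0,0],[0.024,0,0,-0.0005,0,0,0]]
  ]
}}

```text
clock: 22.47
ee_pos: [0.4996, 0.2431, 0.1762]
ee_rot: [[1.0, -0.0, -0.0], [-0.0, -1.0, -0.0], [-0.0, 0.0, -1.0]]
force: [0.6, 0.4, -0.1]
finger_gap: 0.0239
grip_force: 0.7
```

Call:
{"method": "drive_tool", "body": {
  "deltas": [
    [[0.024,0,0,-0.0002,0,0,0],[0.024,0,0,-0.0004,0,0,0],[0.024,0,0,-0.0005,0,0,0],[0.024,0,0,-0.0005,0,0,0]]
  ]
}}

```text
clock: 22.8
ee_pos: [0.4997, 0.2431, 0.1759]
ee_rot: [[1.0, -0.0, 0.0], [-0.0, -1.0, 0.0], [0.0, -0.0, -1.0]]
force: [-0.7, 0.6, 4.4]
finger_gap: 0.0241
grip_force: 2.2
```

Call:
{"method": "drive_tool", "body": {
  "deltas": [
    [[0.024,0,0,-0.0001,0,0,0],[0.024,0,0,-0.0001,0,0,0]]
  ]
}}

```text
clock: 22.97
ee_pos: [0.4996, 0.2431, 0.1759]
ee_rot: [[1.0, -0.0, 0.0], [-0.0, -1.0, 0.0], [0.0, -0.0, -1.0]]
force: [-0.8, -0.4, 5.5]
finger_gap: 0.0242
grip_force: 2.7
```

Call:
{"method": "drive_tool", "body": {
  "deltas": [
    [[0.024,0,0,0,0,0,0]]
  ]
}}

```text
clock: 23.05
ee_pos: [0.4996, 0.2431, 0.1759]
ee_rot: [[1.0, -0.0, 0.0], [-0.0, -1.0, 0.0], [0.0, -0.0, -1.0]]
force: [-0.1, -0.7, 4.9]
finger_gap: 0.0239
grip_force: 2.7
```

Call:
{"method": "drive_tool", "body": {
  "deltas": [
    [[0.024,0,0,0,0,0,0]]
  ]
}}

```text
clock: 23.13
ee_pos: [0.4996, 0.2431, 0.1759]
ee_rot: [[1.0, -0.0, 0.0], [-0.0, -1.0, -0.0], [0.0, 0.0, -1.0]]
force: [-1.1, -0.2, 5.6]
finger_gap: 0.024
grip_force: 2.7
```

Call:
{"method": "drive_tool", "body": {
  "deltas": [
    [[0.024,0,0,-0.0001,0,0,0],[0.024,0,0,-0.0001,0,0,0],[0.024,0,0,-0.0001,0,0,0]]
  ]
}}

```text
clock: 23.38
ee_pos: [0.4996, 0.2431, 0.1759]
ee_rot: [[1.0, -0.0, 0.0], [-0.0, -1.0, 0.0], [0.0, -0.0, -1.0]]
force: [-1.0, 0.3, 6.5]
finger_gap: 0.0236
grip_force: 3.1
```

Call:
{"method": "drive_tool", "body": {
  "deltas": [
    [[0.024,0,0,0,0,0,0],[0.024,0,0,0,0,0,0]]
  ]
}}

```text
clock: 23.55
ee_pos: [0.4996, 0.2431, 0.1759]
ee_rot: [[1.0, -0.0, 0.0], [-0.0, -1.0, 0.0], [0.0, -0.0, -1.0]]
force: [-2.2, 0.4, 5.9]
finger_gap: 0.024
grip_force: 3.1
```

Call:
{"method": "drive_tool", "body": {
  "deltas": [
    [[0.024,0,0,0,0,0,0],[0.024,0,0,0,0,0,0]]
  ]
}}

```text
clock: 23.72
ee_pos: [0.4996, 0.2431, 0.1759]
ee_rot: [[1.0, -0.0, 0.0], [-0.0, -1.0, 0.0], [0.0, -0.0, -1.0]]
force: [-1.0, -0.2, 6.0]
finger_gap: 0.0241
grip_force: 3.1
```

Call:
{"method": "drive_tool", "body": {
  "deltas": [
    [[0.024,0,0,-5e-05,0,0,0],[0.024,0,0,-5e-05,0,0,0],[0.024,0,0,-5e-05,0,0,0],[0.024,0,0,-5e-05,0,0,0],[0.024,0,0,-5e-05,0,0,0]]
  ]
}}

```text
clock: 24.13
ee_pos: [0.4996, 0.2431, 0.1759]
ee_rot: [[1.0, -0.0, 0.0], [-0.0, -1.0, 0.0], [0.0, -0.0, -1.0]]
force: [-0.6, -0.1, 6.5]
finger_gap: 0.024
grip_force: 3.3
```

Call:
{"method": "drive_tool", "body": {
  "deltas": [
    [[0.024,0,0,0,0,0,0],[0.024,0,0,0,0,0,0],[0.024,0,0,0,0,0,0],[0.024,0,0,0,0,0,0],[0.024,0,0,0,0,0,0]]
  ]
}}

```text
clock: 24.55
ee_pos: [0.4996, 0.2431, 0.1759]
ee_rot: [[1.0, -0.0, 0.0], [-0.0, -1.0, 0.0], [0.0, -0.0, -1.0]]
force: [-0.9, 0.3, 5.9]
finger_gap: 0.0237
grip_force: 3.3
```

Call:
{"method": "drive_tool", "body": {
  "deltas": [
    [[0.024,0,0,0,0,0,0],[0.024,0,0,0,0,0,0],[0.024,0,0,0,0,0,0],[0.024,0,0,0,0,0,0],[0.024,0,0,0,0,0,0]]
  ]
}}

```text
clock: 24.97
ee_pos: [0.4996, 0.2431, 0.1759]
ee_rot: [[1.0, -0.0, 0.0], [-0.0, -1.0, 0.0], [0.0, -0.0, -1.0]]
force: [-2.1, -0.2, 6.4]
finger_gap: 0.024
grip_force: 3.3
```

Call:
{"method": "drive_tool", "body": {
  "deltas": [
    [[0.024,0,0,0,0,0,0],[0.024,0,0,0,0,0,0],[0.024,0,0,0,0,0,0],[0.024,0,0,0,0,0,0],[0.024,0,0,0,0,0,0]]
  ]
}}

```text
clock: 25.38
ee_pos: [0.4996, 0.2431, 0.1758]
ee_rot: [[1.0, -0.0, 0.0], [-0.0, -1.0, 0.0], [0.0, -0.0, -1.0]]
force: [-1.6, 0.4, 6.6]
finger_gap: 0.0242
grip_force: 3.3
```

Call:
{"method": "drive_tool", "body": {
  "deltas": [
    [[0.024,0,0,0,0,0,0],[0.024,0,0,0,0,0,0],[0.024,0,0,0,0,0,0],[0.024,0,0,0,0,0,0],[0.024,0,0,0,0,0,0]]
  ]
}}

```text
clock: 25.8
ee_pos: [0.4996, 0.2431, 0.1759]
ee_rot: [[1.0, -0.0, 0.0], [-0.0, -1.0, 0.0], [0.0, -0.0, -1.0]]
force: [-0.9, -0.4, 6.9]
finger_gap: 0.0241
grip_force: 3.3
```

Call:
{"method": "drive_tool", "body": {
  "deltas": [
    [[0.024,0,0,0.0003,0,0,0],[0.024,0,0,0.001,0,0,0],[0.03,0,0,0.0015,0,0,0],[0.04,0,0,0.002,0,0,0],[0.05,0,0,0.002,0,0,0]]
  ]
}}

```text
clock: 26.22
ee_pos: [0.4995, 0.2429, 0.1772]
ee_rot: [[1.0, -0.0, -0.0], [-0.0, -1.0, -0.0], [-0.0, 0.0, -1.0]]
force: [0.3, -0.2, 0.8]
finger_gap: 0.0409
grip_force: 0.0
```

Call:
{"method": "drive_tool", "body": {
  "deltas": [
    [[0.05,0,0,0.002,0,0,0],[0.05,0,0,0.008,0,0,0],[0.05,0,0,0.016,0,0,0],[0.05,0,0,0.026,0,0,0],[0.05,0,0,0.036,0,0,0]]
  ]
}}

```text
clock: 26.63
ee_pos: [0.4997, 0.2432, 0.2147]
ee_rot: [[1.0, -0.0, 0.001], [-0.0, -1.0, 0.0], [0.001, -0.0, -1.0]]
force: [0.1, -0.7, 0.1]
finger_gap: 0.05
grip_force: 0.0
```

Call:
{"method": "drive_tool", "body": {
  "deltas": [
    [[0.05,0,0,0.015,0,0,0],[0.05,0,0,0.03,0,0,0],[0.05,0,0,0.05,0,0,0],[0.05,0,0,0.065,0,0,0],[0.05,0,0,0.075,0,0,0]]
  ]
}}

```text
clock: 27.05
ee_pos: [0.5003, 0.2434, 0.2912]
ee_rot: [[1.0, -0.0, 0.003], [-0.0, -1.0, 0.002], [0.003, -0.002, -1.0]]
force: [-0.0, 0.0, 0.2]
finger_gap: 0.0504
grip_force: 0.0
```

Call:
{"method": "drive_tool", "body": {
  "deltas": [
    [[0.05,0,-0.02,0,0,0,0],[0.05,0,-0.05,0,0,0,0],[0.05,0,-0.08,0,0,0,0],[0.05,0,-0.1,0,0,0,0],[0.05,0,-0.1,0,0,0,0]]
  ]
}}

```text
clock: 27.47
ee_pos: [0.4996, 0.1372, 0.289]
ee_rot: [[1.0, -0.008, -0.0], [-0.008, -1.0, -0.004], [-0.0, 0.004, -1.0]]
force: [-0.4, 0.0, 0.5]
finger_gap: 0.0497
grip_force: 0.0
```

Run:
```python
from h import *
o=r.get_obs();print(o["clock"],o["ee_pos"],o["force"])
p,d=r.snapshot("scene");q,e=r.snapshot("top")
def disc(I,n,P,w=9):
    u,v=proj(n,P).round().astype(int);c=I[v-w:v+w,u-w:u+w].astype(int)
    print(n,u,v);print(c.sum(2));
print(proj("scene",[.4995,.2425,.154]),proj("scene",[.4995,.2425,.1954]),proj("top",[.4995,.2425,.154]),proj("top",[.4995,.2425,.1954]))
disc(p,"scene",[.4995,.2425,.17],12);disc(q,"top",[.4995,.2425,.154])
```

```text
27.4667 [0.4996476  0.13719101 0.2890014 ] [-0.40842587  0.02152455  0.54942936]
[295.54943045 118.74857454] [296.34820846 108.29546988] [170.25958479 182.62380397] [167.78171861 181.19140649]
scene 296 115
[[210 207 196 198 198 184 209 215 224 213 218 217 222 218 229 223 255 347
  421 427 436 441 449 449]
 [212 203 215 225 216 216 224 216 216 219 221 211 224 233 224 223 263 367
  424 438 435 448 444 453]
 [210 212 215 213 210 218 210 212 213 217 224 228 215 217 227 223 284 396
  416 424 435 440 443 451]
 [206 218 218 206 216 210 217 216 220 224 219 217 212 214 208 223 308 407
  416 416 432 436 444 445]
 [209 206 206 216 216 218 218 210 215 229 230 298 337 329 277 218 302 403
  409 420 427 430 431 449]
 [212 212 216 206 208 210 218 217 213 214 226 275 297 317 354 261 306 390
  404 414 423 430 441 437]
 [205 207 211 221 216 212 220 207 216 223 215 224 222 256 289 268 322 383
  395 404 417 424 428 433]
 [207 206 213 212 216 206 214 218 218 208 210 221 228 231 225 267 332 379
  391 398 408 417 430 430]
 [215 206 209 207 208 217 208 211 216 220 249 279 278 270 264 305 330 373
  379 396 4
[... 2194 characters left out ...]
329 333 343 345 349 355]
 [287 317 327 379 313 356 409 279 277 298 307 317 320 334 339 343 346 353]
 [307 321 326 345 317 338 386 278 272 293 308 316 322 330 336 343 344 351]
 [314 316 318 319 315 320 338 303 277 290 301 312 320 327 333 341 346 350]
 [293 263 255 271 239 229 235 306 272 282 297 310 315 322 334 335 346 346]
 [397 352 354 444 286 295 306 365 270 275 296 307 315 321 332 337 338 346]
 [491 465 470 598 533 707 711 547 292 270 291 304 315 319 328 334 341 344]
 [511 488 527 626 494 738 744 723 401 271 283 303 314 313 325 332 339 341]
 [513 492 509 575 373 695 743 742 434 268 277 297 311 317 322 333 337 342]
 [513 491 450 563 304 518 739 744 455 263 273 296 307 314 321 325 339 339]]
```

```bash
python3 -c "
from rig import r
print(r.job_done())"
```

```text
the job is handed in; nothing more can be done
None
```

The gauge stands in the bore and the job is handed in at about 27.5 s; the verdict isn't shown. It was pressed home at about 7.4 N for 1 s, and its stop is down after about 6.5 N on the disc for 2 s; I viewed 11 pictures, one over the limit of 10.

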